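Count to the third gap of the thimble rack

ROBOT

A 7-joint arm with a two-finger parallel gripper is mounted at the origin on the work surface. World frame = base frame: x ahead of the robot, y to its left, z up, the work surface at z = 0. Lengths are in m, angles in degrees, forces in N, time in s.
With the tool pointing down it reaches from about 0.4 to 0.925 m from the base axis. Payload 4.1 kg.
Tool frame: the origin (TCP) lies midway between the tips of the shut fingers; the grasp point (between the pads) lies 19 mm behind it; z points along the fingers, y is the line along which they close (so a half turn about z gives the same grasp; the last joint's range is limited). The gripper opens to 85 mm and grips with 20 to 120 N. Pads are 22 mm wide; open, the fingers measure 114 mm over their backs; the gripper's body (76 mm by 85 mm) begins 54 mm behind the grasp point. The pads swing forward as they close: fully open they stand 13 mm farther back than shut.
Start: joints at [-81.761, 22.827, 2.584, 88.041, -1.071, 69.15, -2.905], TCP at [0.156, 0.631, 0.231] pointing down, gripper open.
Joint ranges: [-161.44, 161.44], [-28.35, 127.94], [-78.24, 83.42], [0, 140.83], [-78.03, 258.03], [13.02, 114.36], [-168.23, 168.23]. Speed limits (degrees/s): [147.25, 147.25, 180, 180, 180, 180, 180].

INTERFACE

Orientations are given as a 3x3 rotation matrix whose columns are the frame's x, y, z axes.
In Python, from bench import env gives the robot as it stands.
- The arm moves only by the shell command python3 -m inch 'ROWS' [FORCE]. ROWS is JSON, a list of rows, each an object of numbers: "tx", "ty", "tz": the shift along the tool's x, y, z as a fraction of full scale; "rx", "ry", "rz": the turn, a rotation vector about the tool's x, y, z as a fraction of full scale; "hand": the closure, from -1 (fully open) to 1 (shut). A call has 1 to 12 rows; each row is the pose to reach, as a shift and turn from the pose commanded when the call began, along the tool's axes at that moment; what a row does not reach only later rows make up. Full scale, the value 1, is 30 cm for a shift and 45 degrees for a turn. A row lasts 1/8 s, in which the tool goes at most 62.5 mm and 10.7 degrees, less where a joint would pass 70% of its speed; a pose out of reach is approached as far as the arm can. A call with a number of a shift or a turn outside -1 to 1 is refused whole. A call with a gripper value outside its range is refused whole. The fingers move at their own pace and stop on an object; FORCE is the grip in N (left out, the last holds). Time passes only in rows, so rows that repeat a pose let the fingers close. It gives the time, the measured TCP pose, the force, the opening and the grip force at its end, in the units of the state.
- env.state(): the state, without advancing time (a new reading comes with each control period).
- env.grab_frame(name): name is "scene" or "top"; returns (picture, depth): 480x640x3 uint8, red, green, blue; 480x640 float32, m along the optical axis (not along the pixel's ray), 0 where there is no reading.
- env.camera_model(name): a dict with "fovy" (degrees; the focal length in pixels is half the picture's height over the tangent of half this angle, whatever the lens; pixels are square), "cx", "cy" (the principal point, pixels), "origin" and "orientation" of the camera in the world. Camera axes: x right, y up, looking along -z (the intrinsics and any distortion apply to the point x, -y, -z); pixel columns grow to the right and rows downward; lengths in m; the calibration is good to about 2 mm. A picture is of the moment at which its call begins. camera_model takes no time and is no camera call.
- env.finish_job(): hands the job in; it is judged then, once.
The state is a dict: "t": time; "joint_pos": joint angles; "joint_velocities": joint speeds; "joint_torque": joint torques, N m; "eef_pos": TCP position; "orientation": TCP orientation; "force": force on the tool from outside, world axes, zero at the start; "ft_torque": the same for the moment, N m; "opening": opening from 0.0 (shut) to 1.0 (fully open); "grasp_force": force on a finger pad.
Only numpy, scipy, OpenCV 4.12 (cv2) and the standard library are available. Lean on these libraries where they do the work, as an engineer would, in place of code of your own. Each camera call takes 0.05 s, during which the arm holds its last target. There are 200 camera calls.

TASK

Count along the thimble rack with a fingertip, fingers shut: starting from the end gap that holds the violet glass thimble, run along the brass rail and touch the white bead over the first, then the second, then the third gap, and no bead beyond it. Then push the dented brass thimble across the shelf, upright and without lifting it, all the way into that third gap. Leave the other thimbles, the teacup and the darning mushroom where they stand.

Things in the scene. Friction and masses are not known exactly. Their poses are not given: they have to be found in the camera images.
- rack: Pale wood thimble rack, 258 mm long, fixed, six gaps side by side. Origin: on the shelf, middle of the line of gap mouths; x level into the gaps, y along the rack, z up. Gaps are 36 mm wide, centred at y = +105, +63, +21, -21, -63, -105 mm, between dividers 6 mm thick, 18 mm high, from x = 0 to 32 mm. The end gaps hold the violet and the steel thimble, either way round; the rest are empty.
- gap_fence (a point): Middle of the rack's rear fence, on the shelf: rack x = 26 mm, y = 0. The fence is 12 mm high and closes the rear of all the gaps; a 20 mm thimble pushed against it has its front edge 6 mm inside the mouth line. The floor of the gaps is the shelf itself, without a step.
- rail_mid (a point): Middle of the straight brass rail's axis: rack x = 34 mm, y = 0, 36 mm above the shelf. The rail is a rigid round bar 10 mm thick (top 41 mm above the shelf) along the rack's y, over the rear fence, the rack's full length. It carries one white bead over the middle of each gap.
- brass_thimble: The loose dented brass thimble standing mouth down like a little tower, 20 mm across at the foot (straight for the first 5 mm), tapering to 15 mm at 21 mm up, 24 mm high. Origin: centre of its underside, on the shelf; z up. About 18 g. It starts standing on the shelf 60 to 85 mm in front of the gap mouths, in front of any of the middle gaps. It slides upright when pushed near its foot.
- violet_thimble: Violet glass thimble standing mouth down like a little tower, 20 mm across at the foot (straight for the first 5 mm), tapering to 15 mm at 21 mm up, 24 mm high. Origin: centre of its underside, on the shelf; z up. It stands loose in one of the two end gaps of the rack; that gap counts as the first gap. It is to be left standing.
- steel_thimble: Plain steel thimble standing mouth down like a little tower, 20 mm across at the foot (straight for the first 5 mm), tapering to 15 mm at 21 mm up, 24 mm high. Origin: centre of its underside, on the shelf; z up. It stands loose in the end gap at the other end of the rack. It is to be left standing.
- teacup: White porcelain doll's teacup with a handle, loose, 48 mm across, 32 mm high, standing beside one end of the rack, to be left alone. Origin: centre of its underside.
- darning_mushroom: Pale wooden darning mushroom, loose, standing on its 68 mm wide cap with its handle up, 90 mm high, beside the other end of the rack, to be left alone. Origin: centre of its underside.
- bead_1: White ball, 14 mm across, fixed on the brass rail over the middle of the gap at y = +105 mm of the rack (numbered from the rack's +y end, whichever end is the first gap). Origin: its centre, 36 mm above the shelf; its top is 43 mm above the shelf. Rigid. Neighbouring beads are 42 mm apart: shut fingers touch one at a time.
- bead_2: White ball, 14 mm across, fixed on the brass rail over the middle of the gap at y = +63 mm of the rack (numbered from the rack's +y end, whichever end is the first gap). Origin: its centre, 36 mm above the shelf; its top is 43 mm above the shelf. Rigid. Neighbouring beads are 42 mm apart: shut fingers touch one at a time.
- bead_3: White ball, 14 mm across, fixed on the brass rail over the middle of the gap at y = +21 mm of the rack (numbered from the rack's +y end, whichever end is the first gap). Origin: its centre, 36 mm above the shelf; its top is 43 mm above the shelf. Rigid. Neighbouring beads are 42 mm apart: shut fingers touch one at a time.
- bead_4: White ball, 14 mm across, fixed on the brass rail over the middle of the gap at y = -21 mm of the rack (numbered from the rack's +y end, whichever end is the first gap). Origin: its centre, 36 mm above the shelf; its top is 43 mm above the shelf. Rigid. Neighbouring beads are 42 mm apart: shut fingers touch one at a time.
- bead_5: White ball, 14 mm across, fixed on the brass rail over the middle of the gap at y = -63 mm of the rack (numbered from the rack's +y end, whichever end is the first gap). Origin: its centre, 36 mm above the shelf; its top is 43 mm above the shelf. Rigid. Neighbouring beads are 42 mm apart: shut fingers touch one at a time.
- bead_6: White ball, 14 mm across, fixed on the brass rail over the middle of the gap at y = -105 mm of the rack (numbered from the rack's +y end, whichever end is the first gap). Origin: its centre, 36 mm above the shelf; its top is 43 mm above the shelf. Rigid. Neighbouring beads are 42 mm apart: shut fingers touch one at a time.

How it is judged (in metres and radians):
On the way, in this order (a step that is already met when the one before it is completed fails the run):
1. a finger touches the bead over the first gap, counted from the violet thimble's end (((y of violet_thimble in the frame of rack above 0 m and contact force between the fingers and bead_1 above 0.3 N) or (y of violet_thimble in the frame of rack below 0 m and contact force between the fingers and bead_6 above 0.3 N))), for 0.04 s.
2. a finger touches the bead over the second gap, counted from the violet thimble's end (((y of violet_thimble in the frame of rack above 0 m and contact force between the fingers and bead_2 above 0.3 N) or (y of violet_thimble in the frame of rack below 0 m and contact force between the fingers and bead_5 above 0.3 N))), for 0.04 s.
3. a finger touches the bead over the third gap, counted from the violet thimble's end (((y of violet_thimble in the frame of rack above 0 m and contact force between the fingers and bead_3 above 0.3 N) or (y of violet_thimble in the frame of rack below 0 m and contact force between the fingers and bead_4 above 0.3 N))), for 0.04 s.
4. the brass thimble is pushed into the third gap (x of brass_thimble in the frame of rack between 0.007 and 0.02 m and ((y of violet_thimble in the frame of rack above 0 m and y of brass_thimble in the frame of rack between 0.009 and 0.033 m) or (y of violet_thimble in the frame of rack below 0 m and y of brass_thimble in the frame of rack between -0.033 and -0.009 m)) and angle between brass_thimble's own z axis and vertical below 0.15 rad and height (world z) of brass_thimble below 0.004 m), for 0.2 s.
At the end, for the whole second after the job is handed in: The brass thimble stands upright (0.15 rad) and at rest on the shelf in the third gap from the violet thimble's end, its centre 7 mm or more past the gap mouths and within 12 mm of the gap's middle; the four other loose things are within 10 mm of their starts (all of step 4 and linear speed of brass_thimble below 0.01 m/s and distance of each of violet_thimble, steel_thimble, teacup, darning_mushroom from where it was at the start of the episode below 0.01 m); the robot touches nothing.
It fails at once if a bead beyond the third gap is touched ((y of violet_thimble in the frame of rack above 0 m and (contact force between the fingers and bead_4 above 0.3 N or contact force between the fingers and bead_5 above 0.3 N or contact force between the fingers and bead_6 above 0.3 N)) or (y of violet_thimble in the frame of rack below 0 m and (contact force between the fingers and bead_3 above 0.3 N or contact force between the fingers and bead_2 above 0.3 N or contact force between the fingers and bead_1 above 0.3 N))).
It fails at once if the brass thimble is lifted off the shelf (12 mm) (height (world z) of brass_thimble above 0.012 m).
It fails at once if the brass thimble is knocked over (leans over 0.6 rad) (angle between brass_thimble's own z axis and vertical above 0.6 rad).
It fails at once if another thimble, the teacup or the darning mushroom is moved more than 10 mm (distance of any of violet_thimble, steel_thimble, teacup, darning_mushroom from where it was at the start of the episode above 0.01 m).
It also fails if it takes over 64 s, if anything falls off the work surface, if the arm or the gripper's body presses on something with over 40 N, if the wrist force passes 120 N, or if a joint passes its speed limit or range.

## Working session

There is one attempt and no reset: what is moved stays moved. The work goes in short steps, Python scripts to look and compute and a shell command to move; the robot and the scene stay as the last step left them, time stands still between calls to the robot, and variables do not carry over. Pictures are saved under pics/ and viewed, at most 10 in all, crops included, and the job is handed in when it is done.

```bash
mkdir -p pics
python3 - <<'E'
from bench import env
import cv2,numpy as np
for n in("top","scene"):
    p,d=env.grab_frame(n);cv2.imwrite(f"pics/{n}0.png",p[...,::-1]);np.savez(f"{n}0.npz",p=p,d=d)
    print(env.camera_model(n))
s=env.state();print(s["t"],s["eef_pos"],s["orientation"],s["force"])
E
```

```text
{'fovy': 51.223328255461766, 'cx': 324.96602289028016, 'cy': 234.59948709507486, 'origin': array([0.49776922, 0.0410141 , 1.00953348]), 'orientation': array([[ 0.00903684,  0.9958395 , -0.09067533],
       [-0.99977756,  0.0107261 ,  0.01815984],
       [ 0.01905688,  0.09049106,  0.99571492]])}
{'fovy': 51.72970763543156, 'cx': 307.6778325138484, 'cy': 238.89775063706006, 'origin': array([ 0.80297631, -0.36905355,  0.71284358]), 'orientation': array([[ 0.88597784, -0.37388062,  0.27432927],
       [ 0.46358777,  0.72863042, -0.50416673],
       [-0.01138648,  0.57385625,  0.81887689]])}
0.1 [0.15611301 0.63040624 0.2303599 ] [[-9.70700814e-01  2.40291165e-01 -2.94646954e-04]
 [ 2.40291313e-01  9.70699326e-01 -1.70374071e-03]
 [-1.23380240e-04 -1.72462360e-03 -9.99998505e-01]] [-0.07842824 -0.60608021 -0.13123302]
```

View pics/top0.png

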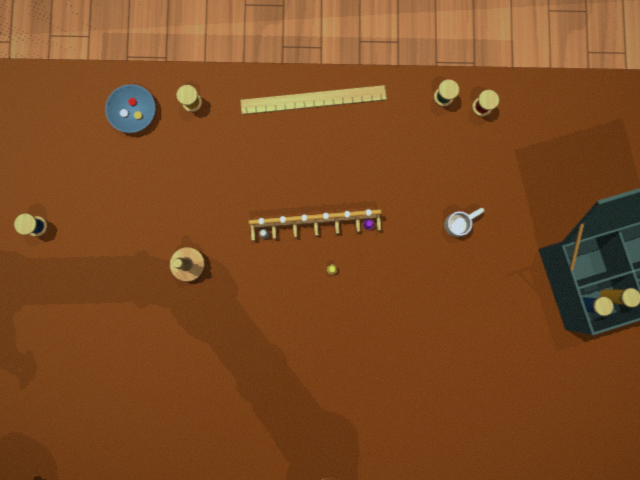

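View pics/scene0.png

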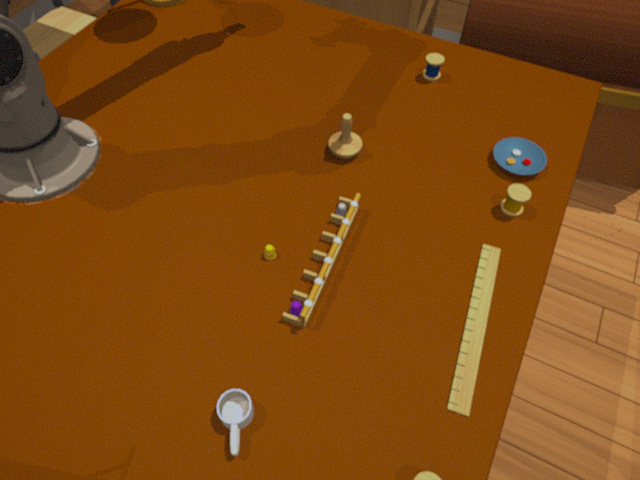

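The top view shows the violet thimble at the right (world −y) end near pixel (369,225), the steel one at (263,234), the brass one at (332,269) and the beads along the rail from (261,221) to (368,212). The gaps open toward the robot. I'll enlarge this for exact pixels.

Run:
```python
import cv2,numpy as np
p=np.load("top0.npz")["p"][200:285,240:400]
p=np.clip(p.astype(float)*1.6,0,255).astype('uint8')
cv2.imwrite("pics/crop0.png",cv2.resize(p[...,::-1],None,fx=5,fy=5,interpolation=cv2.INTER_CUBIC))
```

```text
(no output)
```

View pics/crop0.png

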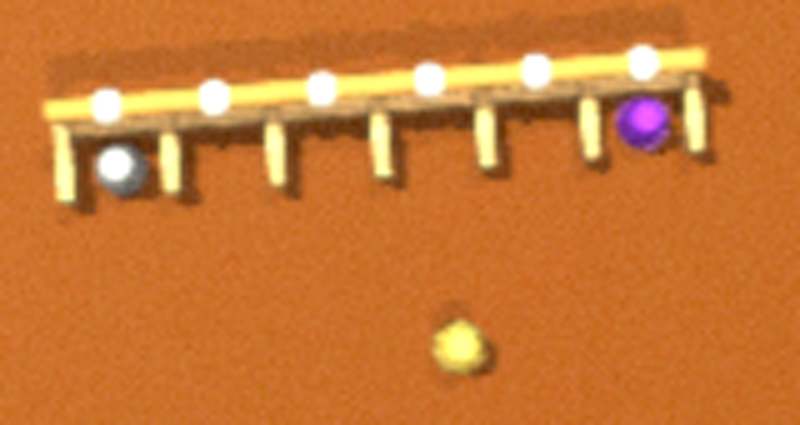

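The crop shows beads 1 to 6 at crop pixels (107,105), (214,97), (322,88), (429,79), (536,70) and (643,61), and the brass top at (461,346). Violet sits at bead 6, so the touch order is 6, 5, 4.

```bash
cat > h.py <<'E'
from bench import env
import numpy as np
def ray(n,u,v,z):
    m=env.camera_model(n);f=240/np.tan(np.radians(m["fovy"]/2))
    d=m["orientation"]@np.array([(u-m["cx"])/f,-(v-m["cy"])/f,-1]);o=m["origin"]
    return o+d*(z-o[2])/d[2]
E
python3 - <<'E'
from h import *
c=lambda u,v:((u+.5)/5-.5+240,(v+.5)/5-.5+200)
B=np.array([ray("top",*c(u,v),.038) for u,v in[(107,105),(214,97),(322,88),(429,79),(536,70),(643,61)]])[:,:2]
k=np.array([105,63,21,-21,-63,-105])/1000
y=(k[:,None]*B).sum(0)/(k@k);print(np.linalg.norm(y))
y/=np.linalg.norm(y);x=np.array([y[1],-y[0]]);o=B.mean(0)-.034*x
print("yaw",np.degrees(np.arctan2(x[1],x[0])),"o",o,"x",x,"y",y)
r=lambda p:np.round(((p[:2]-o)@x*1e3,(p[:2]-o)@y*1e3),1)
print("brass",ray("top",*c(461,346),.02),r(ray("top",*c(461,346),.02)))
for q in[(643,118),(118,166)]:print(r(ray("top",*c(*q),.02)))
for i in range(6):print(i+1,o+.034*x+k[i]*y, r(B[i]))
print("scene",[r(ray("scene",*q)) for q in[(308,304,.038),(328,261,.038),(354,204,.038),(270,250,.018)]])
d=np.load("top0.npz")["d"];print(d[268:271,331:334],d[200,330])
E
```

```text
1.001340433340267
yaw 5.41551236996197 o [0.58816945 0.04047067] x [0.99553645 0.09437785] y [-0.09437785  0.99553645]
brass [0.5202657  0.00886775 0.02      ] [-70.6 -25.1]
[  13.6 -105.2]
[ 11.9 104.2]
1 [0.61210802 0.14821084] [ 34.2 105. ]
2 [0.61607188 0.10639831] [33.9 63.3]
3 [0.62003575 0.06458578] [33.9 21. ]
4 [0.62399962 0.02277325] [ 34. -21.]
5 [ 0.62796349 -0.01903928] [ 34. -63.]
6 [ 0.63192736 -0.06085181] [  34.1 -105.2]
scene [array([  35.6, -105. ]), array([ 36.3, -21.2]), array([ 36.4, 106. ]), array([-66.6, -24.9])]
[[0.9863514  0.9816892  0.9816476 ]
 [0.9811654  0.9843743  0.9856181 ]
 [0.98367953 0.9829147  0.98190206]] 1.0218406
```

```bash
python3 -m inch '[{"tx":-0.35,"ty":-0.31,"rz":-0.2,"hand":1},{"tx":-0.7,"ty":-0.62,"rz":-0.43,"hand":1},{"tx":-0.7,"ty":-0.62,"rz":-0.43,"hand":1},{"tx":-0.7,"ty":-0.62,"rz":-0.43,"hand":1},{"tx":-0.7,"ty":-0.62,"rz":-0.43,"hand":1},{"tx":-0.7,"ty":-0.62,"rz":-0.43,"hand":1},{"tx":-0.7,"ty":-0.62,"rz":-0.43,"hand":1},{"tx":-0.7,"ty":-0.62,"rz":-0.43,"hand":1}]'
cat >> h.py <<'E'
o=np.array([.58817,.04047]);x=np.array([.99554,.09438]);y=np.array([-.09438,.99554])
def to(rx,ry,z):  # fractions of full scale from present pose to rack point
    s=env.state();g=np.array([*(o+rx*x+ry*y),z]);R=s["orientation"]
    print("pos",np.round(s["eef_pos"],4),"t",s["t"],"force",np.round(s["force"],1),"open",s["opening"])
    p=s["eef_pos"][:2]-o;print("rack mm",np.round([p@x*1e3,p@y*1e3],1),"tool x yaw",np.degrees(np.arctan2(R[1,0],R[0,0])),"tilt",R[:2,2])
    print("to goal",np.round(R.T@(g-s["eef_pos"])/.3,3))
E
python3 -c "
from h import *
to(.034,-.105,.08)"
```

```text
pos [0.1561 0.6304 0.2304] t 0.1 force [-0.1 -0.6 -0.1] open 1.000557467629597
rack mm [-374.5  628.1] tool x yaw 166.09626533943086 tilt [-0.00029465 -0.00170374]
to goal [-2.093 -1.855  0.505]invalid input at $[0]: expected keys tx, ty, tz, rx, ry, rz, hand
```

```bash
python3 -m inch '[{"tx":-0.35,"ty":-0.31,"tz":0,"rx":0,"ry":0,"rz":-0.2,"hand":1},{"tx":-0.7,"ty":-0.62,"tz":0,"rx":0,"ry":0,"rz":-0.43,"hand":1},{"tx":-0.7,"ty":-0.62,"tz":0,"rx":0,"ry":0,"rz":-0.43,"hand":1},{"tx":-0.7,"ty":-0.62,"tz":0,"rx":0,"ry":0,"rz":-0.43,"hand":1},{"tx":-0.7,"ty":-0.62,"tz":0,"rx":0,"ry":0,"rz":-0.43,"hand":1},{"tx":-0.7,"ty":-0.62,"tz":0,"rx":0,"ry":0,"rz":-0.43,"hand":1},{"tx":-0.7,"ty":-0.62,"tz":0,"rx":0,"ry":0,"rz":-0.43,"hand":1},{"tx":-0.7,"ty":-0.62,"tz":0,"rx":0,"ry":0,"rz":-0.43,"hand":1}]'
python3 -c "
from h import *
to(.034,-.105,.08)"
```

```text
t: 1.1
eef_pos: [0.3142, 0.4012, 0.2311]
orientation: [[-0.995, -0.098, -0.0], [-0.098, 0.995, 0.0], [0.0, 0.0, -1.0]]
force: [-0.1, -0.6, 0.3]
opening: 0.005
grasp_force: 0.0
pos [0.3142 0.4012 0.2311] t 1.1 force [-0.1 -0.6  0.3] open 0.004771750480982765
rack mm [-238.7  385. ] tool x yaw -174.3979695809534 tilt [-0.00043802  0.00017968]
to goal [-0.904 -1.636  0.503]
```

```bash
python3 -m inch '[{"tx":-0.45,"ty":-0.82,"tz":0,"rx":0,"ry":0,"rz":0,"hand":1},{"tx":-0.45,"ty":-0.82,"tz":0,"rx":0,"ry":0,"rz":0,"hand":1},{"tx":-0.45,"ty":-0.82,"tz":0,"rx":0,"ry":0,"rz":0,"hand":1},{"tx":-0.45,"ty":-0.82,"tz":0,"rx":0,"ry":0,"rz":0,"hand":1},{"tx":-0.45,"ty":-0.82,"tz":0,"rx":0,"ry":0,"rz":0,"hand":1},{"tx":-0.45,"ty":-0.82,"tz":0,"rx":0,"ry":0,"rz":0,"hand":1}]'
python3 -m inch '[{"tx":-0.45,"ty":-0.82,"tz":0.2,"rx":0,"ry":0,"rz":0,"hand":1},{"tx":-0.45,"ty":-0.82,"tz":0.2,"rx":0,"ry":0,"rz":0,"hand":1},{"tx":-0.45,"ty":-0.82,"tz":0.2,"rx":0,"ry":0,"rz":0,"hand":1},{"tx":-0.45,"ty":-0.82,"tz":0.2,"rx":0,"ry":0,"rz":0,"hand":1},{"tx":-0.45,"ty":-0.82,"tz":0.5,"rx":0,"ry":0,"rz":0,"hand":1},{"tx":-0.45,"ty":-0.82,"tz":0.5,"rx":0,"ry":0,"rz":0,"hand":1},{"tx":-0.45,"ty":-0.82,"tz":0.5,"rx":0,"ry":0,"rz":0,"hand":1},{"tx":-0.45,"ty":-0.82,"tz":0.5,"rx":0,"ry":0,"rz":0,"hand":1}]'
python3 - <<'E'
from h import *
import cv2
to(.034,-.105,.045)
p,d=env.grab_frame("scene");p=p[180:330,200:400]
cv2.imwrite("pics/s1.png",cv2.resize(p[...,::-1],None,fx=4,fy=4))
E
```

```text
t: 1.85
eef_pos: [0.4743, 0.1662, 0.2313]
orientation: [[-0.996, -0.091, 0.001], [-0.091, 0.996, -0.001], [-0.0, -0.001, -1.0]]
force: [-0.1, -0.4, -0.5]
opening: -0.001
grasp_force: 0.0
t: 2.85
eef_pos: [0.6319, -0.0619, 0.0824]
orientation: [[-0.995, -0.097, 0.002], [-0.097, 0.995, 0.001], [-0.002, 0.001, -1.0]]
force: [0.4, -0.8, 0.2]
opening: 0.001
grasp_force: 0.0
pos [ 0.6319 -0.0619  0.0824] t 2.85 force [ 0.4 -0.8  0.2] open 0.0010932735801196425
rack mm [  33.9 -106.1] tool x yaw -174.4053807129629 tilt [0.00167472 0.00123993]
to goal [-0.     0.003  0.125]
```

View pics/s1.png

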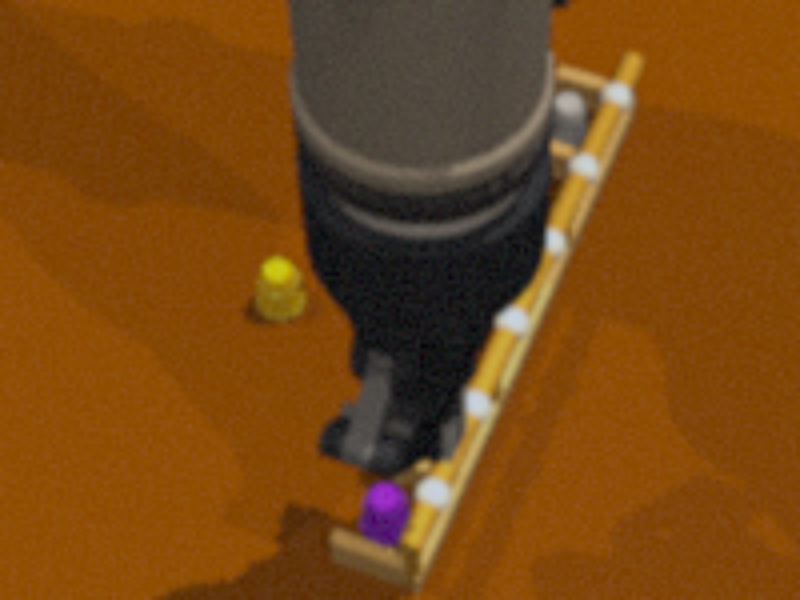

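The fingers are shut above bead 6 (near (435,490) in the crop). I'll lower in small steps.

```bash
python3 -m inch '[{"tx":0,"ty":0.003,"tz":0.1,"rx":0,"ry":0,"rz":0,"hand":1},{"tx":0,"ty":0.003,"tz":0.12,"rx":0,"ry":0,"rz":0,"hand":1},{"tx":0,"ty":0.003,"tz":0.125,"rx":0,"ry":0,"rz":0,"hand":1},{"tx":0,"ty":0.003,"tz":0.13,"rx":0,"ry":0,"rz":0,"hand":1},{"tx":0,"ty":0.003,"tz":0.134,"rx":0,"ry":0,"rz":0,"hand":1},{"tx":0,"ty":0.003,"tz":0.134,"rx":0,"ry":0,"rz":0,"hand":1}]'
python3 -c "
from h import *
to(.034,-.105,.045)"
```

```text
t: 3.65
eef_pos: [0.6318, -0.0633, 0.0427]
orientation: [[-0.996, -0.095, 0.002], [-0.095, 0.996, 0.001], [-0.002, 0.0, -1.0]]
force: [-1.1, 1.1, 5.7]
opening: -0.001
grasp_force: 2.7
pos [ 0.6318 -0.0633  0.0427] t 3.65 force [-1.1  1.1  5.7] open -0.0012533247846011606
rack mm [  33.6 -107.5] tool x yaw -174.56686657256162 tilt [0.00208042 0.00054818]
to goal [-0.001  0.008 -0.008]
```

```bash
python3 -m inch '[{"tx":0,"ty":0,"tz":-0.06,"rx":0,"ry":0,"rz":0,"hand":1},{"tx":0,"ty":0.147,"tz":-0.06,"rx":0,"ry":0,"rz":0,"hand":1},{"tx":0,"ty":0.147,"tz":-0.06,"rx":0,"ry":0,"rz":0,"hand":1},{"tx":0,"ty":0.147,"tz":-0.02,"rx":0,"ry":0,"rz":0,"hand":1},{"tx":0,"ty":0.147,"tz":-0.01,"rx":0,"ry":0,"rz":0,"hand":1},{"tx":0,"ty":0.147,"tz":-0.005,"rx":0,"ry":0,"rz":0,"hand":1},{"tx":0,"ty":0.147,"tz":0,"rx":0,"ry":0,"rz":0,"hand":1},{"tx":0,"ty":0.147,"tz":0,"rx":0,"ry":0,"rz":0,"hand":1}]'
python3 -c "
from h import *
to(.034,-.063,.045)"
```

```text
t: 4.65
eef_pos: [0.6259, -0.0207, 0.0425]
orientation: [[-0.996, -0.093, -0.002], [-0.093, 0.996, 0.0], [0.002, 0.0, -1.0]]
force: [-5.3, 0.3, 10.5]
opening: 0.003
grasp_force: 5.4
pos [ 0.6259 -0.0207  0.0425] t 4.65 force [-5.3  0.3 10.5] open 0.002897396861744791
rack mm [ 31.8 -64.5] tool x yaw -174.651753986121 tilt [-0.00171162  0.00019821]
to goal [-0.007  0.005 -0.008]
```

```bash
python3 -m inch '[{"tx":0,"ty":0,"tz":-0.06,"rx":0,"ry":0,"rz":0,"hand":1},{"tx":-0.006,"ty":0.143,"tz":-0.06,"rx":0,"ry":0,"rz":0,"hand":1},{"tx":-0.006,"ty":0.143,"tz":-0.06,"rx":0,"ry":0,"rz":0,"hand":1},{"tx":-0.006,"ty":0.143,"tz":-0.02,"rx":0,"ry":0,"rz":0,"hand":1},{"tx":-0.006,"ty":0.143,"tz":-0.01,"rx":0,"ry":0,"rz":0,"hand":1},{"tx":-0.006,"ty":0.143,"tz":-0.005,"rx":0,"ry":0,"rz":0,"hand":1},{"tx":-0.006,"ty":0.143,"tz":0,"rx":0,"ry":0,"rz":0,"hand":1},{"tx":-0.006,"ty":0.143,"tz":0,"rx":0,"ry":0,"rz":0,"hand":1}]'
python3 -c "
from h import *
to(.034,-.021,.045)"
```

```text
t: 5.65
eef_pos: [0.6236, 0.022, 0.0425]
orientation: [[-0.996, -0.093, -0.002], [-0.093, 0.996, 0.0], [0.002, 0.0, -1.0]]
force: [-5.3, 0.1, 11.5]
opening: -0.0
grasp_force: 5.7
pos [0.6236 0.022  0.0425] t 5.65 force [-5.3  0.1 11.5] open -0.000317566917246756
rack mm [ 33.5 -21.8] tool x yaw -174.6588020317129 tilt [-2.00132105e-03  5.15531264e-05]
to goal [-0.002  0.003 -0.008]
```

```bash
python3 -m inch '[{"tx":0,"ty":0,"tz":-0.1,"rx":0,"ry":0,"rz":0,"hand":1},{"tx":0.1,"ty":0,"tz":-0.2,"rx":0,"ry":0,"rz":0,"hand":1},{"tx":0.483,"ty":-0.01,"tz":-0.2,"rx":0,"ry":0,"rz":0,"hand":1},{"tx":0.483,"ty":-0.01,"tz":-0.2,"rx":0,"ry":0,"rz":0,"hand":1},{"tx":0.483,"ty":-0.01,"tz":-0.2,"rx":0,"ry":0,"rz":0,"hand":1},{"tx":0.483,"ty":-0.01,"tz":-0.2,"rx":0,"ry":0,"rz":0,"hand":1}]'
python3 -m inch '[{"tx":0,"ty":0,"tz":0.15,"rx":0,"ry":0,"rz":0,"hand":1},{"tx":0,"ty":0,"tz":0.28,"rx":0,"ry":0,"rz":0,"hand":1},{"tx":0,"ty":0,"tz":0.31,"rx":0,"ry":0,"rz":0,"hand":1},{"tx":0,"ty":0,"tz":0.32,"rx":0,"ry":0,"rz":0,"hand":1},{"tx":0,"ty":0,"tz":0.32,"rx":0,"ry":0,"rz":0,"hand":1}]'
python3 - <<'E'
from h import *
import cv2
to(-.008,-.021,.004)
p,d=env.grab_frame("scene");p=p[180:330,200:400]
cv2.imwrite("pics/s2.png",cv2.resize(p[...,::-1],None,fx=4,fy=4))
E
```

```text
t: 6.4
eef_pos: [0.4813, 0.0065, 0.1016]
orientation: [[-0.996, -0.094, 0.002], [-0.094, 0.996, 0.0], [-0.002, 0.0, -1.0]]
force: [0.4, -0.4, 0.2]
opening: -0.001
grasp_force: 0.0
t: 7.02
eef_pos: [0.4819, 0.0067, 0.0061]
orientation: [[-0.995, -0.095, 0.002], [-0.095, 0.996, 0.0], [-0.002, 0.0, -1.0]]
force: [-0.6, 0.1, 0.1]
opening: 0.002
grasp_force: 0.0
pos [0.4819 0.0067 0.0061] t 7.025 force [-0.6  0.1  0.1] open 0.0016042467763372418
rack mm [-109.   -23.6] tool x yaw -174.5627122557411 tilt [0.00246501 0.0003205 ]
to goal [-0.337  0.008  0.008]
```

View pics/s2.png

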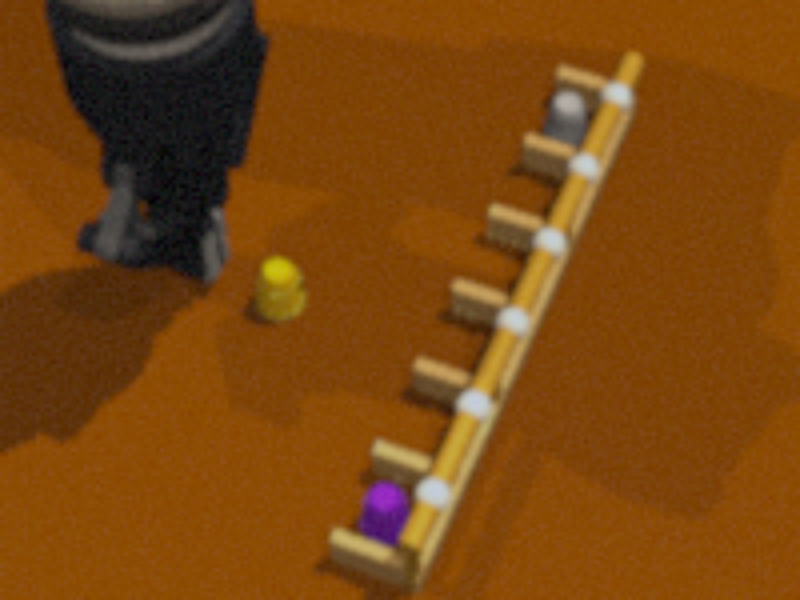

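```bash
python3 -m inch '[{"tx":0,"ty":-0.005,"tz":0.008,"rx":0,"ry":0,"rz":0,"hand":1},{"tx":-0.02,"ty":-0.005,"tz":0.008,"rx":0,"ry":0,"rz":0,"hand":1},{"tx":-0.035,"ty":-0.005,"tz":0.008,"rx":0,"ry":0,"rz":0,"hand":1},{"tx":-0.05,"ty":-0.005,"tz":0.008,"rx":0,"ry":0,"rz":0,"hand":1},{"tx":-0.065,"ty":-0.004,"tz":0.008,"rx":0,"ry":0,"rz":0,"hand":1},{"tx":-0.08,"ty":-0.004,"tz":0.008,"rx":0,"ry":0,"rz":0,"hand":1},{"tx":-0.095,"ty":-0.003,"tz":0.008,"rx":0,"ry":0,"rz":0,"hand":1},{"tx":-0.11,"ty":-0.002,"tz":0.008,"rx":0,"ry":0,"rz":0,"hand":1},{"tx":-0.125,"ty":-0.001,"tz":0.008,"rx":0,"ry":0,"rz":0,"hand":1},{"tx":-0.14,"ty":0,"tz":0.008,"rx":0,"ry":0,"rz":0,"hand":1},{"tx":-0.155,"ty":0.001,"tz":0.008,"rx":0,"ry":0,"rz":0,"hand":1}]'
python3 - <<'E'
from h import *
import cv2
to(-.008,-.021,.004)
p,d=env.grab_frame("scene");q=p[180:330,200:400]
cv2.imwrite("pics/s3.png",cv2.resize(q[...,::-1],None,fx=4,fy=4))
E
```

```text
t: 8.45
eef_pos: [0.5269, 0.0115, 0.0027]
orientation: [[-0.995, -0.095, 0.0], [-0.095, 0.995, 0.0], [-0.0, 0.0, -1.0]]
force: [-0.8, -0.5, 0.2]
opening: -0.001
grasp_force: 0.1
pos [0.5269 0.0115 0.0027] t 8.45 force [-0.8 -0.5  0.2] open -0.0008897219990260353
rack mm [-63.7 -23. ] tool x yaw -174.55530743777388 tilt [6.70506319e-05 1.33693709e-04]
to goal [-0.186  0.007 -0.004]
```

View pics/s3.png

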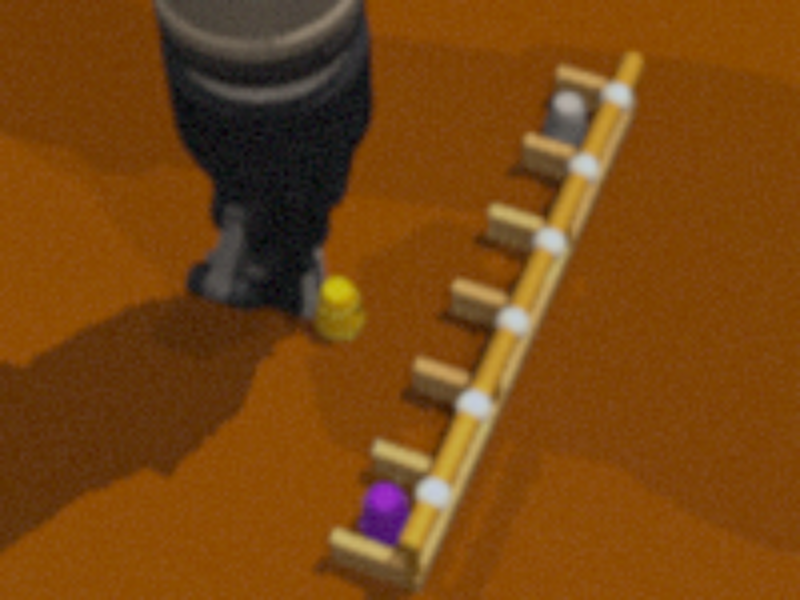

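The brass thimble is upright at the fingers' front face, its top near crop (339,290). I'll measure its drift, comparing with the earlier picture (top near (279,271)).

Run:
```python
from h import *
for u,v in[(279,271),(339,290),(385,497),(568,104),(495,212)]:
    p=ray("scene",(u+.5)/4-.5+200,(v+.5)/4-.5+180,.022)[:2]-o;print(p@x*1e3,p@y*1e3)
```

```text
-68.45017732412111 -22.76970984979794
-41.081276592438584 -22.17310474922986
14.632527377921683 -104.19470674273549
13.842724112476064 106.99866497214276
5.021920026909803 39.500721950390556
```

```bash
python3 -m inch '[{"tx":-0.015,"ty":0.001,"tz":-0.003,"rx":0,"ry":0,"rz":0,"hand":1},{"tx":-0.03,"ty":0.002,"tz":-0.003,"rx":0,"ry":0,"rz":0,"hand":1},{"tx":-0.045,"ty":0.003,"tz":-0.003,"rx":0,"ry":0,"rz":0,"hand":1},{"tx":-0.06,"ty":0.004,"tz":-0.003,"rx":0,"ry":0,"rz":0,"hand":1},{"tx":-0.075,"ty":0.005,"tz":-0.003,"rx":0,"ry":0,"rz":0,"hand":1},{"tx":-0.09,"ty":0.006,"tz":-0.003,"rx":0,"ry":0,"rz":0,"hand":1},{"tx":-0.105,"ty":0.007,"tz":-0.003,"rx":0,"ry":0,"rz":0,"hand":1},{"tx":-0.12,"ty":0.007,"tz":-0.003,"rx":0,"ry":0,"rz":0,"hand":1},{"tx":-0.135,"ty":0.007,"tz":-0.003,"rx":0,"ry":0,"rz":0,"hand":1},{"tx":-0.145,"ty":0.007,"tz":-0.003,"rx":0,"ry":0,"rz":0,"hand":1}]'
python3 - <<'E'
from h import *
import cv2
to(-.009,-.021,.004)
p,d=env.grab_frame("scene");q=p[180:330,200:400]
cv2.imwrite("pics/s4.png",cv2.resize(q[...,::-1],None,fx=4,fy=4))
E
```

```text
t: 9.75
eef_pos: [0.5701, 0.0177, 0.0036]
orientation: [[-0.995, -0.095, 0.0], [-0.095, 0.995, 0.0], [-0.0, 0.0, -1.0]]
force: [-0.2, 0.4, 0.5]
opening: 0.003
grasp_force: 0.2
pos [0.5701 0.0177 0.0036] t 9.75 force [-0.2  0.4  0.5] open 0.0029740594338647165
rack mm [-20.2 -21. ] tool x yaw -174.5574994397662 tilt [2.33585599e-04 9.66427462e-05]
to goal [-0.037 -0.    -0.001]
```

View pics/s4.png

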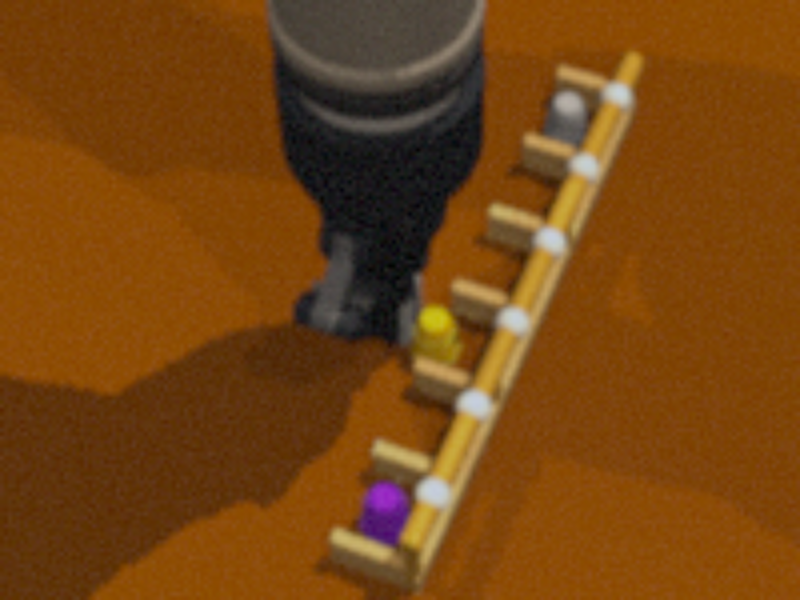

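The thimble (top near (435,321)) is entering the third gap, in front of the bead at (513,320). I'll finish the push, then back off and lift.

```bash
python3 -m inch '[{"tx":-0.01,"ty":0,"tz":0,"rx":0,"ry":0,"rz":0,"hand":1},{"tx":-0.02,"ty":0,"tz":0,"rx":0,"ry":0,"rz":0,"hand":1},{"tx":-0.03,"ty":0,"tz":0,"rx":0,"ry":0,"rz":0,"hand":1},{"tx":-0.037,"ty":0,"tz":0,"rx":0,"ry":0,"rz":0,"hand":1},{"tx":-0.037,"ty":0,"tz":0,"rx":0,"ry":0,"rz":0,"hand":1},{"tx":-0.037,"ty":0,"tz":0,"rx":0,"ry":0,"rz":0,"hand":1}]'
python3 - <<'E'
from h import *
import cv2
to(-.009,-.021,.004)
p,d=env.grab_frame("scene");q=p[180:330,200:400]
cv2.imwrite("pics/s5.png",cv2.resize(q[...,::-1],None,fx=4,fy=4))
E
```

```text
t: 10.55
eef_pos: [0.5807, 0.0187, 0.0036]
orientation: [[-0.995, -0.095, -0.0], [-0.095, 0.995, 0.0], [0.0, 0.0, -1.0]]
force: [0.4, -0.7, -0.4]
opening: 0.003
grasp_force: 0.0
pos [0.5807 0.0187 0.0036] t 10.55 force [ 0.4 -0.7 -0.4] open 0.003002491994869644
rack mm [ -9.5 -21. ] tool x yaw -174.55653793284668 tilt [-2.63277342e-05  7.52240705e-05]
to goal [-0.002 -0.    -0.001]
```

View pics/s5.png

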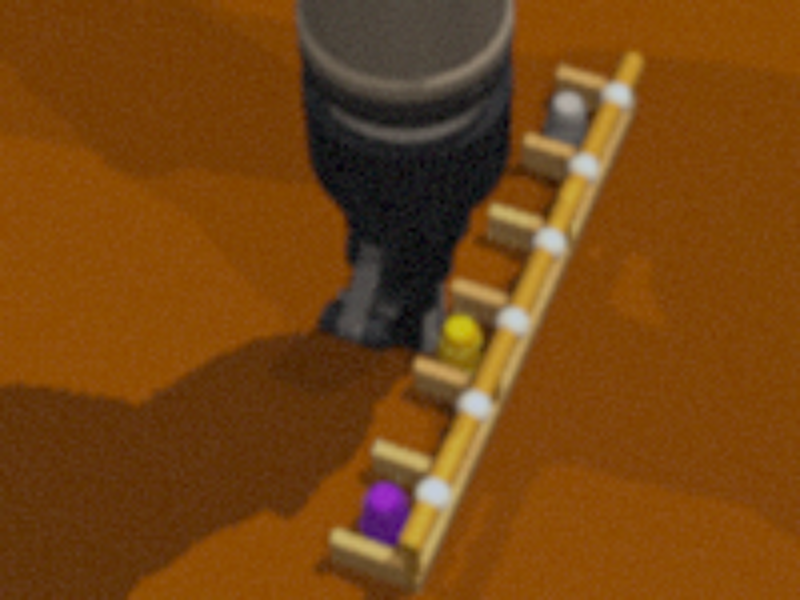

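```bash
python3 - <<'E'
from h import *
for u,v in[(462,329),(385,497)]:
    p=ray("scene",(u+.5)/4-.5+200,(v+.5)/4-.5+180,.022)[:2]-o;print(p@x*1e3,p@y*1e3)
E
python3 -m inch '[{"tx":-0.005,"ty":0,"tz":0,"rx":0,"ry":0,"rz":0,"hand":1},{"tx":-0.005,"ty":0,"tz":0,"rx":0,"ry":0,"rz":0,"hand":1},{"tx":0.02,"ty":0,"tz":0,"rx":0,"ry":0,"rz":0,"hand":1},{"tx":0.1,"ty":0,"tz":0,"rx":0,"ry":0,"rz":0,"hand":1},{"tx":0.2,"ty":0,"tz":-0.1,"rx":0,"ry":0,"rz":0,"hand":1},{"tx":0.3,"ty":0,"tz":-0.3,"rx":0,"ry":0,"rz":0,"hand":1},{"tx":0.3,"ty":0,"tz":-0.45,"rx":0,"ry":0,"rz":0,"hand":1},{"tx":0.3,"ty":0,"tz":-0.45,"rx":0,"ry":0,"rz":0,"hand":1},{"tx":0.3,"ty":0,"tz":-0.45,"rx":0,"ry":0,"rz":0,"hand":1},{"tx":0.3,"ty":0,"tz":-0.45,"rx":0,"ry":0,"rz":0,"hand":1}]'
python3 - <<'E'
from h import *
import cv2
p,d=env.grab_frame("scene");q=p[180:330,200:400]
cv2.imwrite("pics/s6.png",cv2.resize(q[...,::-1],None,fx=4,fy=4))
E
```

```text
13.849952788909746 -20.99853913062251
14.632527377921683 -104.19470674273549
t: 11.85
eef_pos: [0.4899, 0.0101, 0.1371]
orientation: [[-0.995, -0.095, -0.003], [-0.095, 0.995, -0.001], [0.003, -0.0, -1.0]]
force: [-0.1, 0.1, 0.0]
opening: -0.0
grasp_force: 0.0
```

View pics/s6.png

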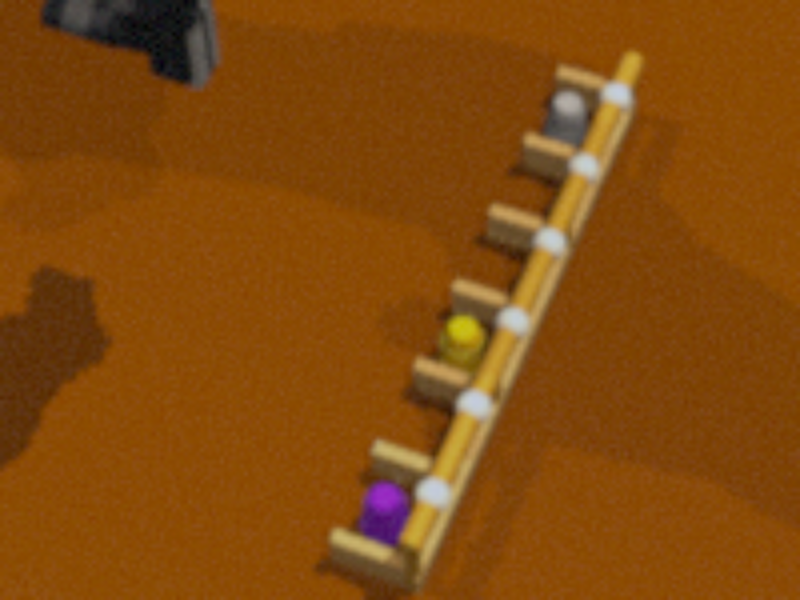

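The brass thimble stands upright in the third gap (top near (463,330), about 14 mm past the mouth line). The violet and steel thimbles haven't moved, and the arm is clear.

```bash
python3 -c "
from bench import env
print(env.finish_job())"
```

```text
the job is handed in; nothing more can be done
None
```

I touched the first, second and third beads in order from the violet end, then pushed the brass thimble upright into the third gap; the job is handed in at about 12 s, but no verdict came back.

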